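# Start the rinse of a drinks dispenser

## Robot

A 7-joint arm with a two-finger parallel gripper is mounted at the origin on the work surface. World frame = base frame: x ahead of the robot, y to its left, z up, the work surface at z = 0. Lengths are in m, angles in rad, forces in N, time in s.
With the tool pointing down it reaches from about 0.425 to 0.925 m from the base axis. Payload 6.8 kg.
Tool frame: the origin (TCP) lies midway between the tips of the shut fingers; the grasp point (between the pads) lies 19 mm behind it; z points along the fingers, y is the direction in which the jaws open and shut (so a half turn about z gives the same grasp; the last joint's range is limited). The gripper opens to 85 mm and grips with 20 to 120 N. Pads are 22 mm wide; open, the fingers measure 114 mm over their backs; the gripper's body (76 mm by 85 mm) begins 54 mm behind the grasp point. The pads swing forward as they close: fully open they stand 13 mm farther back than shut.
Start: joints at [-1.32, 0.477, 0.022, 1.555, -0.011, 1.109, -0.083], TCP at [0.237, 0.632, 0.231] pointing down, gripper open.
Joint ranges: [-2.96, 2.96], [-0.34, 2.1], [-1.41, 1.46], [0.24, 2.44], [-1.37, 4.51], [0.17, 1.92], [-2.96, 2.96]. Speed limits (rad/s): [2.39, 2.39, 3.14, 3.14, 3.14, 3.14, 3.14].

## Interface

Orientations are given as a unit quaternion [w, x, y, z].
In Python, from station import r gives the robot as it stands.
- The arm moves only by the tool servo_tool, never from a script. Its argument "series" is a list of rows, each an object with "slide": the shift along the tool's x, y, z in cm, a list of three; "rot": the turn, a rotation vector about the tool's x, y, z in rad, a list of three; "claw": the closure, from -1 (fully open) to 1 (shut). A call has exactly 5 rows; each row shifts and turns the commanded pose from where the row before left it, along the tool's axes as they then stand; what a row does not reach is not made up. A row lasts 1/8 s, in which the tool goes at most 62.5 mm and 10.7 degrees, less where a joint would pass 70% of its speed; a pose out of reach is approached as far as the arm can. A call with a gripper value outside its range is refused whole. The fingers move at their own pace and stop on an object; "grip_force" is the grip in N (left out, the last holds). Time passes only in rows, so rows that do not move let the fingers close, or fill a call up. It gives the time, the measured TCP pose, the force and the opening at its end, in the units of the state.
- r.state(): the state, without advancing time (a new reading comes with each control period).
- r.camera(name): name is "side" or "top" or "wrist"; returns (picture, depth): 420x560x3 uint8, red, green, blue; 420x560 float32, m along the optical axis (not along the pixel's ray), 0 where there is no reading.
- r.calibration(name): a dict with "K" (3x3 intrinsics, pixels), "origin" and "rotation" of the camera in the world. Camera axes: x right, y down, z forward; pixel columns grow to the right and rows downward; lengths in m; the calibration is good to about 2 mm. A picture is of the moment at which its call begins: read the wrist's pose just before it. calibration takes no time and is no camera call; for the wrist camera it gives the pose at the moment of the call.
- r.hand_in(): hands the job in, once; it reports no verdict.
The state is a dict: "clock": time; "joint_positions": joint angles; "dq": joint speeds; "effort": joint torques, N m; "tcp_pos": TCP position; "tcp_rot": TCP orientation; "wrist_force": force on the tool from outside, world axes, zero at the start; "wrist_torque": the same for the moment, N m; "gripper_width": finger opening in m.
Only numpy, scipy, OpenCV 4.12 (cv2) and the standard library are available. Lean on these libraries where they do the work, as an engineer would, in place of code of your own. Each camera call takes 0.05 s, during which the arm holds its last target.

## Task

Start the rinse of the drinks dispenser with closed fingers: first push the raised far end of the rocker switch fully down, then press the round key fully down, where it stays, and then press the long start bar fully down for a moment and let it spring back up. Leave the square key up, and do not pick up, knock or shift the glasses, cups and other things standing around.

Things in the scene. Friction and masses are not known exactly. Their poses are not given: they have to be found in the camera images.
- console: Fixed control console, black box 210 (x) x 330 (y) x 60 mm high with a metal deck. Origin: centre of its underside; +x points away from the robot, z up. Four black controls, all with its axes, stand in a row along y, 75 mm apart, at x = -25 mm, in changing order, each in a pale plate 5 mm thick; even fully down they stay 13 mm above the deck. At x = 160 mm a tap 18 mm thick rises to 186 mm.
- rocker (a joint): Angle of the rocker switch (rad): about 0 to 0.06 at the start (off, its far end raised), 0.34 fully over (on, far end down). Stays where it is left; it takes about 2.5 N down on rocker_press.
- rocker_press (a point): The place to push: on the upper face of the rocker's raised far half, 20 mm to the +x side of its pivot, moving with it. The rocker is 60 mm (x) by 30 mm (y), two flat halves in a shallow V about a pivot line along y at 76 mm above the table. Fully over, this point has gone down about 6.5 mm and this half lies almost level.
- round_key (a joint): How far the round key is pressed (m): 0 to 0.001 up, 0.008 fully down. No spring, stays where it is left; about 3 N moves it.
- round_key_top (a point): Centre of the top face of the round key (upright cylinder, 32 mm across), 82 mm above the table when up; moves with it.
- square_key (a joint): How far the square key is pressed (m): 0 to 0.001 up, 0.008 fully down. Stays where it is left; about 3 N moves it. Not needed for the rinse.
- square_key_top (a point): Centre of the top face of the square key (30 x 30 mm), 82 mm above the table when up.
- bar (a joint): How far the start bar is pressed (m): 0 up, 0.006 fully down. Sprung: 2.4 N starts it, 6 N holds it fully down, and it comes back up when let go.
- bar_top (a point): Centre of the top face of the start bar (80 mm in x, 22 mm in y, flat, level), 80 mm above the table when up; moves with it.
- tumbler0: Empty drinking glass, 60 mm across, 88 mm high, on the table at the console's +y end. Origin under its foot. Leave alone.
- tumbler1: Second such glass, on the table at the console's -y end. Origin under its foot. Leave alone.
- tray_glass: Such a glass in the drip tray near the tap, beyond the console. Origin under its foot. Leave alone.
- measure: Steel spirit measure, waisted, 40 mm across, 42 mm high, on the deck beyond the row of controls. Origin under its foot. Leave alone.
- stopper: Glass decanter stopper, 34 mm across, 36 mm high, on the deck beyond the row of controls. Origin under its foot. Leave alone.
- straw_cup: Wooden cup of black straws, 56 mm across, 128 mm high with straws, on the table at the console's -y end. Origin under its foot. Leave alone.
- tongs: Steel ice tongs lying flat on the table at the console's +y end, about 180 mm long, 45 mm wide, 10 mm high. Origin on the underside at mid-length. Leave alone.

How it is judged:
By the outcome, as a careful person would: the job done as asked, in the order asked, and still so for the second after the job is handed in, with the robot touching nothing.
It also fails if it takes over 40 s, if anything falls off the work surface, if the arm or the gripper's body presses on something with over 40 N, if the wrist force passes 120 N, or if a joint passes its speed limit or range.

## Working session

There is one attempt and no reset: what is moved stays moved. The work goes in short steps, Python scripts to look and compute and a tool call to move; the robot and the scene stay as the last step left them, time stands still between calls to the robot, and variables do not carry over. Pictures are saved under pics/ and viewed, and the job is handed in when it is done.

Besides the shell and the picture viewer there is one more tool, called after "Request:" by a JSON object that holds its "fn" and its "kwargs". servo_tool: Moves the arm, as the interface text tells. Its arguments: {"type":"object","properties":{"series":{"type":"array","items":{"type":"object","properties":{"slide":{"type":"array","items":{"type":"number"}},"rot":{"type":"array","items":{"type":"number"}},"claw":{"type":"number"}}}},"grip_force":{"type":"number"}},"required":["series"]}

```bash
mkdir -p pics; ls; python3 - <<'E'
from station import r
import cv2, numpy as np
s=r.state(); print(s['clock'],s['tcp_pos'],s['tcp_rot'],s['gripper_width'],s['wrist_force'])
for n in ('top','side'):
    p,d=r.camera(n); cv2.imwrite(f'pics/{n}0.png',p[:,:,::-1]); np.savez(f'{n}0.npz',p=p,d=d)
    c=r.calibration(n); print(n,c)
E
```

```text
pics
0.0 [0.23680411 0.63144427 0.23032241] [-1.07173548e-04  1.78410493e-01  9.83955697e-01 -9.32792928e-04] 0.08546752079657348 [-0.30833017 -0.52512038  0.34616391]
top {'K': array([[469.11001806,   0.        , 279.52318205],
       [  0.        , 469.11001806, 211.15427481],
       [  0.        ,   0.        ,   1.        ]]), 'origin': array([0.47879978, 0.07943872, 1.11828116]), 'rotation': array([-0.03864586,  0.70664315, -0.70372441,  0.06272084])}
side {'K': array([[435.67677915,   0.        , 282.63340124],
       [  0.        , 435.67677915, 203.95004177],
       [  0.        ,   0.        ,   1.        ]]), 'origin': array([ 0.14997758, -0.48468211,  0.61878216]), 'rotation': array([-0.4338049 ,  0.83090006, -0.31250288,  0.15414392])}
```

View pics/top0.png

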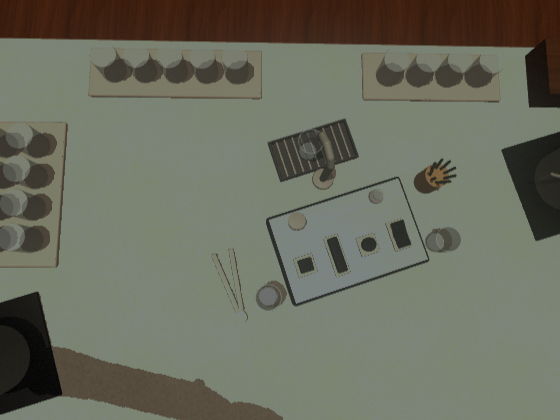

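View pics/side0.png

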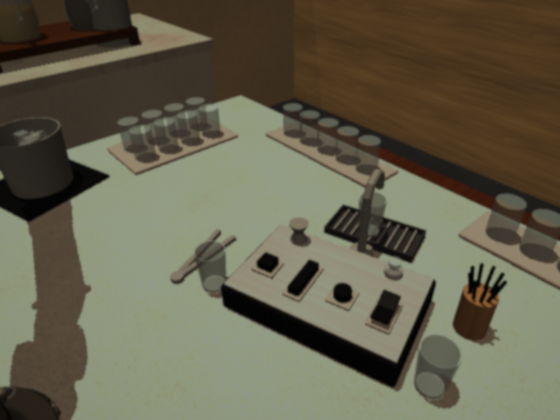

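The pictures show the console turned about 17° in the top view. From left (+y) to right the controls are the square key (305,265), bar (337,255), round key (369,244) and rocker (400,235). Next I'll measure them.

```bash
cat > h.py <<'E'
import numpy as np, cv2
from scipy.spatial.transform import Rotation as R
def rot(c):
    q=np.array(c['rotation']); return R.from_quat(q[[1,2,3,0]]).as_matrix()
def ray(c,uv,z):
    uv=np.atleast_2d(uv).astype(float); K=c['K']
    d=np.c_[(uv[:,0]-K[0,2])/K[0,0],(uv[:,1]-K[1,2])/K[1,1],np.ones(len(uv))]@rot(c).T
    return c['origin']+d*((z-c['origin'][2])/d[:,2])[:,None]
def cloud(c,d):
    v,u=np.mgrid[:d.shape[0],:d.shape[1]];K=c['K']
    P=np.stack([(u-K[0,2])/K[0,0]*d,(v-K[1,2])/K[1,1]*d,d],-1)
    return P@rot(c).T+c['origin']
E
python3 - <<'E'
from station import r
from h import *
for n in ('top','side'):
    f=np.load(n+'0.npz');p,d=f['p'],f['d'];c=r.calibration(n)
    g=p.max(2); P=cloud(c,d)
    # controls: dark, height >0.068
    m=((g<60)&(P[...,2]>0.066)&(P[...,2]<0.1)&(d>0)).astype(np.uint8)
    print(n)
    N,l,st,ce=cv2.connectedComponentsWithStats(m)
    for i in range(1,N):
        if st[i,4]<60: continue
        q=P[l==i]; u,v=ce[i]
        if abs(q[:,1].mean())>0.4: continue
        cn=max(cv2.findContours((l==i).astype(np.uint8),0,1)[0],key=cv2.contourArea)
        bx=cv2.minAreaRect(cn); 
        w=ray(c,cv2.boxPoints(bx),0.08)
        print(ce[i].round(1),st[i,4],'median',np.median(q,0).round(4),'zpct',np.percentile(q[:,2],[5,50,95]).round(4),'rayc80',ray(c,bx[0],0.08)[0].round(4),'sides',np.linalg.norm(w[1]-w[0]).round(3),np.linalg.norm(w[2]-w[1]).round(3))
    if n=='top':
        # deck: z 0.05..0.07
        m=((P[...,2]>0.045)&(P[...,2]<0.095)&(d>0)).astype(np.uint8)
        N,l,st,ce=cv2.connectedComponentsWithStats(m)
        for i in range(1,N):
            if st[i,4]<5000: continue
            cn=max(cv2.findContours((l==i).astype(np.uint8),0,1)[0],key=cv2.contourArea)
            bx=cv2.minAreaRect(cv2.convexHull(cn));w=ray(c,cv2.boxPoints(bx),0.06)
            print('deck',w.round(4),ray(c,bx[0],.06),np.linalg.norm(w[1]-w[0]),np.linalg.norm(w[2]-w[1]), np.percentile(P[l==i][:,2],[10,50,90]))
E
```

```text
top
[400.  233.8] 338 median [ 0.5792 -0.2258  0.0802] zpct [0.0762 0.0802 0.0863] rayc80 [ 0.5795 -0.2259  0.08  ] sides 0.032 0.056
[336.8 254.4] 357 median [ 0.5337 -0.0837  0.0783] zpct [0.0739 0.0783 0.0813] rayc80 [ 0.5326 -0.0832  0.08  ] sides 0.023 0.077
[368.3 243.9] 154 median [ 0.5563 -0.1544  0.0796] zpct [0.0755 0.0796 0.0827] rayc80 [ 0.5563 -0.1534  0.08  ] sides 0.031 0.027
[305.4 264.8] 171 median [ 0.5094 -0.0126  0.0799] zpct [0.0765 0.0799 0.0829] rayc80 [ 0.5099 -0.0129  0.08  ] sides 0.029 0.028
deck [[ 0.6138  0.078   0.06  ]
 [ 0.722  -0.2376  0.06  ]
 [ 0.5186 -0.2975  0.06  ]
 [ 0.4177  0.0118  0.06  ]] [[ 0.56617917 -0.10983059  0.06      ]] 0.33362276983764344 0.21210043712352242 [0.05512632 0.05871907 0.0672764 ]
side
[302.7 118.3] 255 median [0.9666 0.375  0.0853] zpct [0.0712 0.0853 0.0945] rayc80 [0.9864 0.4055 0.08  ] sides 0.091 0.168
[356.1 141.5] 236 median [0.9758 0.1965 0.0844] zpct [0.0707 0.0844 0.0914] rayc80 [0.9886 0.1969 0.08  ] sides 0.081 0.177
[508.2 211.7] 207 median [ 0.9624 -0.2393  0.0851] zpct [0.073  0.0851 0.0926] rayc80 [ 0.9735
[... 511 characters left out ...]
9] rayc80 [ 0.5039 -0.0201  0.08  ] sides 0.043 0.039
[302.8 277.7] 498 median [ 0.5256 -0.09    0.0797] zpct [0.0678 0.0797 0.0815] rayc80 [ 0.5252 -0.0915  0.08  ] sides 0.09 0.029
[342.3 292.4] 280 median [ 0.5506 -0.1596  0.081 ] zpct [0.0687 0.081  0.083 ] rayc80 [ 0.5503 -0.1605  0.08  ] sides 0.029 0.038
[385.4 307.6] 580 median [ 0.5777 -0.2287  0.0815] zpct [0.0779 0.0815 0.0875] rayc80 [ 0.5774 -0.2286  0.08  ] sides 0.069 0.032
[475.1 307.4] 213 median [ 0.689  -0.321   0.0727] zpct [0.0667 0.0727 0.0795] rayc80 [ 0.6856 -0.3222  0.08  ] sides 0.027 0.05
[  1.9 413.5] 64 median [ 0.0677 -0.011   0.077 ] zpct [0.0676 0.077  0.0845] rayc80 [ 0.0691 -0.0117  0.08  ] sides 0.021 0.007
```

```bash
python3 - <<'E'
import cv2
a=cv2.imread('pics/top0.png')[160:320,250:470]; cv2.imwrite('pics/topc.png',cv2.resize(cv2.convertScaleAbs(a,alpha=1.6),None,fx=3.6,fy=3.6,interpolation=cv2.INTER_CUBIC))
E
```

```text
(no output)
```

View pics/topc.png

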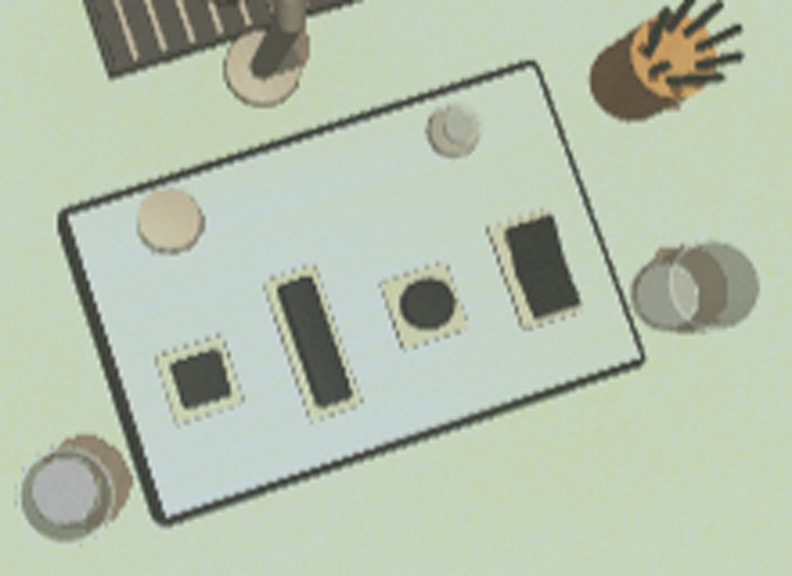

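Request:
{"fn": "servo_tool", "kwargs": {"series": [{"slide": [0,0,0],"rot": [0,0,-0.17],"claw": 1},{"slide": [0,0,0],"rot": [0,0,-0.17],"claw": 1},{"slide": [0,0,0],"rot": [0,0,-0.17],"claw": 1},{"slide": [0,0,0],"rot": [0,0,-0.17],"claw": 1},{"slide": [0,0,0],"rot": [0,0,0],"claw": 1}], "grip_force": 40}}

```text
clock: 0.72
tcp_pos: [0.2371, 0.6317, 0.2308]
tcp_rot: [-0.0, -0.159, 0.987, -0.0]
wrist_force: [-0.2, -0.6, 0.1]
gripper_width: -0.0
```

```bash
cat > go.py <<'E'
import sys
from station import r
from h import *
C=np.array([.5446,-.1187]); yw=np.deg2rad(18.2); X=np.array([np.cos(yw),np.sin(yw)]); Y=np.array([-X[1],X[0]])
T={'rocker':(C-.1125*Y+.021*X),'round':C-.0375*Y,'bar':C+.0375*Y,'square':C+.1125*Y}
if __name__=='__main__':
    s=r.state(); q=np.array(s['tcp_rot']); M=R.from_quat(q[[1,2,3,0]]).as_matrix()
    z=float(sys.argv[2]); t=np.r_[T[sys.argv[1]],z]
    print('t',s['clock'],'tcp',s['tcp_pos'].round(4),'target',t.round(4),'slide cm',((t-s['tcp_pos'])@M*100).round(2))
    print('tooly deg',np.degrees(np.arctan2(M[1,1],M[0,1])).round(2),'zaxis',M[:,2].round(4),'w',s['gripper_width'],'F',s['wrist_force'],'q',s['joint_positions'].round(2))
E
python3 go.py rocker 0.23
```

```text
t 0.725 tcp [0.2371 0.6317 0.2308] target [ 0.5997 -0.219   0.23  ] slide cm [ -7.7  -92.16   0.12]
tooly deg 108.31 zaxis [-5.e-04 -7.e-04 -1.e+00] w -1.6493780203390988e-05 F [-0.18267264 -0.59336313  0.09957158] q [-1.22  0.48 -0.12  1.55  0.06  1.12  0.54]
```

Request:
{"fn": "servo_tool", "kwargs": {"series": [{"slide": [-0.5,-6,0],"rot": [0,0,0],"claw": 1},{"slide": [-0.5,-6,0],"rot": [0,0,0],"claw": 1},{"slide": [-0.5,-6,0],"rot": [0,0,0],"claw": 1},{"slide": [-0.5,-6,0],"rot": [0,0,0],"claw": 1},{"slide": [-0.5,-6,0],"rot": [0,0,0],"claw": 1}]}}

```text
clock: 1.35
tcp_pos: [0.356, 0.3533, 0.2313]
tcp_rot: [0.0, -0.158, 0.987, 0.0]
wrist_force: [1.3, 0.0, -0.8]
gripper_width: 0.0001
```

Request:
{"fn": "servo_tool", "kwargs": {"series": [{"slide": [-0.5,-6,0],"rot": [0,0,0],"claw": 1},{"slide": [-0.5,-6,0],"rot": [0,0,0],"claw": 1},{"slide": [-0.5,-6,0],"rot": [0,0,0],"claw": 1},{"slide": [-0.5,-6,0],"rot": [0,0,0],"claw": 1},{"slide": [-0.5,-6,0],"rot": [0,0,0],"claw": 1}]}}

```text
clock: 1.98
tcp_pos: [0.4744, 0.0767, 0.2315]
tcp_rot: [0.0, -0.158, 0.987, 0.0]
wrist_force: [1.0, 0.4, -0.9]
gripper_width: 0.0001
```

Request:
{"fn": "servo_tool", "kwargs": {"series": [{"slide": [-0.5,-6,0],"rot": [0,0,0],"claw": 1},{"slide": [-0.5,-6,0],"rot": [0,0,0],"claw": 1},{"slide": [-0.5,-6,0],"rot": [0,0,0],"claw": 1},{"slide": [-0.5,-6,0],"rot": [0,0,0],"claw": 1},{"slide": [0,0,0],"rot": [0,0,0],"claw": 1}]}}

```text
clock: 2.6
tcp_pos: [0.5689, -0.1487, 0.2313]
tcp_rot: [0.0, -0.154, 0.988, -0.002]
wrist_force: [-0.2, 0.8, -0.4]
gripper_width: -0.0002
```

```bash
python3 go.py rocker 0.11; python3 - <<'E'
from station import r
import cv2,numpy as np
from h import *
c=r.calibration('wrist'); p,d=r.camera('wrist'); cv2.imwrite('pics/w1.png',p[:,:,::-1]); np.savez('w1.npz',p=p,d=d,K=c['K'],o=c['origin'],q=c['rotation'])
E
```

```text
t 2.6 tcp [ 0.5689 -0.1487  0.2313] target [ 0.5997 -0.219   0.11  ] slide cm [-0.79 -7.59 12.15]
tooly deg 107.73 zaxis [ 5.e-04 -3.e-03 -1.e+00] w -0.00022726396286499537 F [-0.18628611  0.82709988 -0.37059916] q [-0.11  0.34  0.33  1.79 -0.12  1.03  2.14]
```

View pics/w1.png

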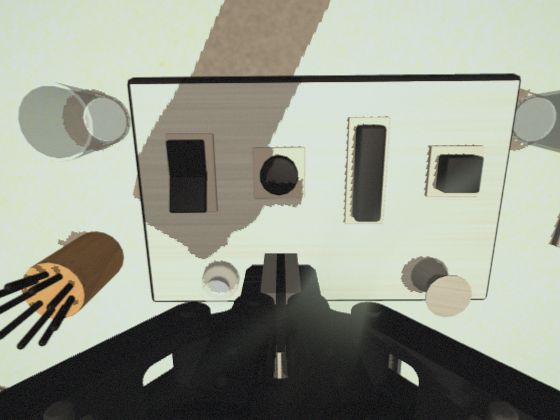

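The wrist view shows the rocker at (187,176), round key (279,176), bar (369,173) and square key (459,175). I'll cross-check their positions with rays from this view.

```bash
python3 - <<'E'
from go import *
f=np.load('w1.npz');p,d=f['p'],f['d'];c={'K':f['K'],'origin':f['o'],'rotation':f['q']}
P=cloud(c,d);g=p.max(2)
m=((g<62)&(P[...,2]>.0695)&(P[...,2]<.1)).astype(np.uint8)
m[240:]=0
N,l,st,ce=cv2.connectedComponentsWithStats(m)
for i in range(1,N):
    if st[i,4]<200: continue
    q=P[l==i]
    cn=max(cv2.findContours((l==i).astype(np.uint8),0,1)[0],key=cv2.contourArea);bx=cv2.minAreaRect(cn)
    print(ce[i].round(1),st[i],[ray(c,bx[0],z)[0,:2].round(4) for z in (.076,.08,.082)],bx[1:],np.percentile(q[:,2],[5,50,95]).round(4))
for k,v in T.items(): print(k,v.round(4))
# rocker depth profile along column
print([(v,P[v,187].round(4).tolist(),int(g[v,187])) for v in range(134,220,6)])
E
```

```text
[370.6 164.2] [354 125  31  85 836] [array([ 0.5261, -0.0861]), array([ 0.5258, -0.0872]), array([ 0.5257, -0.0878])] ((28.681787490844727, 83.9524917602539), 2.726310968399048) [0.0734 0.0801 0.0815]
[186.8 175.6] [ 166  140   41   73 2648] [array([ 0.5785, -0.2267]), array([ 0.5775, -0.226 ]), array([ 0.577 , -0.2256])] ((73.36190795898438, 38.260231018066406), 86.58341979980469) [0.0795 0.0817 0.0885]
[450.5 164.4] [437 155  44  31 456] [array([ 0.5014, -0.022 ]), array([ 0.5014, -0.024 ]), array([ 0.5015, -0.025 ])] ((23.020057678222656, 50.75506591796875), 56.30992889404297) [0.0709 0.0804 0.0827]
[276.7 177.1] [260 156  37  39 909] [array([ 0.5552, -0.1551]), array([ 0.5545, -0.1552]), array([ 0.5542, -0.1553])] ((38.0, 36.0), 90.0) [0.0804 0.0819 0.0831]
rocker [ 0.5997 -0.219 ]
round [ 0.5563 -0.1543]
bar [ 0.5329 -0.0831]
square [ 0.5095 -0.0118]
[(134, [0.5471, -0.2372, 0.0652], 132), (140, [0.5495, -0.2327, 0.0805], 45), (146, [0.5541, -0.2315, 0.0808], 27), (152, [0.5584, -0.23, 0.0825], 32), (158, [0.5633, -0.2292, 0.0811], 28), (164, [0.568, -0.228, 0.0811], 28), (170, [0.5729, -0.227, 0.0805], 26), (176, [0.5777, -0.2258, 0.0804], 23), (182, [0.5823, -0.2244, 0.0817], 31), (188, [0.587, -0.2232, 0.082], 37), (194, [0.5911, -0.2215, 0.0847], 34), (200, [0.5955, -0.22, 0.0863], 38), (206, [0.5995, -0.2183, 0.0891], 43), (212, [0.6057, -0.2177, 0.0857], 52), (218, [0.62, -0.2206, 0.0605], 143)]
```

Request:
{"fn": "servo_tool", "kwargs": {"series": [{"slide": [-0.4,-3.8,2],"rot": [0,0,-0.01],"claw": 1},{"slide": [-0.4,-3.8,2],"rot": [0,0,0],"claw": 1},{"slide": [0,0,4],"rot": [0,0,0],"claw": 1},{"slide": [0,0,3],"rot": [0,0,0],"claw": 1},{"slide": [0,0,0],"rot": [0,0,0],"claw": 1}]}}

```text
clock: 3.28
tcp_pos: [0.5988, -0.2097, 0.119]
tcp_rot: [-0.002, -0.165, 0.986, 0.002]
wrist_force: [0.8, -0.1, 0.5]
gripper_width: -0.0001
```

```bash
python3 go.py rocker 0.09
```

```text
t 3.275 tcp [ 0.5988 -0.2097  0.119 ] target [ 0.5997 -0.219   0.09  ] slide cm [ 0.21 -0.92  2.89]
tooly deg 108.99 zaxis [-0.0052  0.0023 -1.    ] w -0.00012521041193317662 F [ 0.79530922 -0.13334474  0.5264608 ] q [ 0.02  0.55  0.3   1.76 -0.2   0.87  2.32]
```

Request:
{"fn": "servo_tool", "kwargs": {"series": [{"slide": [0,0,0],"rot": [0,0,0],"claw": 1},{"slide": [0,0,0],"rot": [0,0,0],"claw": 1},{"slide": [0.15,-0.9,0],"rot": [0,0,0],"claw": 1},{"slide": [0,0,1.5],"rot": [0,0,0],"claw": 1},{"slide": [0,0,0],"rot": [0,0,0],"claw": 1}]}}

```text
clock: 3.9
tcp_pos: [0.6008, -0.2211, 0.1046]
tcp_rot: [-0.001, -0.165, 0.986, 0.001]
wrist_force: [0.3, 0.8, -0.3]
gripper_width: 0.0
```

```bash
python3 go.py rocker 0.09
```

```text
t 3.9 tcp [ 0.6008 -0.2211  0.1046] target [ 0.5997 -0.219   0.09  ] slide cm [0.04 0.23 1.46]
tooly deg 108.95 zaxis [-2.9e-03  9.0e-04 -1.0e+00] w 2.060633197238769e-05 F [ 0.29436588  0.78030946 -0.31943329] q [ 0.04  0.57  0.3   1.76 -0.21  0.84  2.34]
```

Request:
{"fn": "servo_tool", "kwargs": {"series": [{"slide": [0,0.2,0.7],"rot": [0,0,0],"claw": 1},{"slide": [0,0,0.7],"rot": [0,0,0],"claw": 1},{"slide": [0,0,0.4],"rot": [0,0,0],"claw": 1},{"slide": [0,0,0.3],"rot": [0,0,0],"claw": 1},{"slide": [0,0,0],"rot": [0,0,0],"claw": 1}]}}

```text
clock: 4.53
tcp_pos: [0.6015, -0.2194, 0.0852]
tcp_rot: [-0.0, -0.165, 0.986, -0.0]
wrist_force: [0.3, -0.2, 0.3]
gripper_width: 0.0003
```

```bash
python3 go.py rocker 0.074
```

```text
t 4.525 tcp [ 0.6015 -0.2194  0.0852] target [ 0.5997 -0.219   0.074 ] slide cm [0.16 0.1  1.12]
tooly deg 108.99 zaxis [ 0.e+00 -1.e-04 -1.e+00] w 0.0002961634561123058 F [ 0.33332547 -0.20773154  0.31804286] q [ 0.05  0.6   0.29  1.77 -0.22  0.8   2.34]
```

Request:
{"fn": "servo_tool", "kwargs": {"series": [{"slide": [0.1,0,0.2],"rot": [0,0,0],"claw": 1},{"slide": [0,0,0.2],"rot": [0,0,0],"claw": 1},{"slide": [0,0,0.2],"rot": [0,0,0],"claw": 1},{"slide": [0,0,0.2],"rot": [0,0,0],"claw": 1},{"slide": [0,0,0],"rot": [0,0,0],"claw": 1}]}}

```text
clock: 5.15
tcp_pos: [0.601, -0.2201, 0.0801]
tcp_rot: [0.001, -0.165, 0.986, 0.0]
wrist_force: [-5.3, 3.5, 22.9]
gripper_width: -0.0004
```

```bash
python3 go.py rocker 0.074
```

```text
t 5.15 tcp [ 0.601  -0.2201  0.0801] target [ 0.5997 -0.219   0.074 ] slide cm [0.09 0.15 0.61]
tooly deg 108.95 zaxis [ 1.6e-03  4.0e-04 -1.0e+00] w -0.0004055094088485455 F [-5.25514519  3.51098103 22.90744063] q [ 0.05  0.6   0.28  1.78 -0.23  0.79  2.35]
```

Request:
{"fn": "servo_tool", "kwargs": {"series": [{"slide": [0,0,0.1],"rot": [0,0,0],"claw": 1},{"slide": [0,0,0],"rot": [0,0,0],"claw": 1},{"slide": [0,0,-3],"rot": [0,0,0],"claw": 1},{"slide": [0,0,-5],"rot": [0,0,0],"claw": 1},{"slide": [0,3.7,-5],"rot": [0,0,0],"claw": 1}]}}

```text
clock: 5.78
tcp_pos: [0.5873, -0.1878, 0.2071]
tcp_rot: [-0.001, -0.162, 0.987, -0.001]
wrist_force: [0.5, 1.3, -0.3]
gripper_width: -0.0004
```

Request:
{"fn": "servo_tool", "kwargs": {"series": [{"slide": [1.5,3.7,0],"rot": [0,0,0],"claw": 1},{"slide": [0,0,0],"rot": [0,0,0],"claw": 1},{"slide": [0,0,0],"rot": [0,0,0],"claw": 1},{"slide": [0,0,0],"rot": [0,0,0],"claw": 1},{"slide": [0,0,0],"rot": [0,0,0],"claw": 1}]}}

```text
clock: 6.4
tcp_pos: [0.5623, -0.1556, 0.2058]
tcp_rot: [-0.0, -0.164, 0.986, -0.0]
wrist_force: [-0.4, 0.7, 0.3]
gripper_width: 0.0001
```

```bash
python3 go.py round 0.09; cat > wp.py <<'E'
import sys
from go import *
def main(n):
    c=r.calibration('wrist'); p,d=r.camera('wrist'); cv2.imwrite(f'pics/{n}.png',p[:,:,::-1])
    P=cloud(c,d)
    K=c['K']
    for k,(x0,x1) in {'rocker':(-.042,.016)}.items():
        for x in np.arange(x0-.004,x1,.006):
            w=np.r_[T[k]+x*X,.08]; cc=rot(c).T@(w-c['origin']); u=K@cc/cc[2]; 
            a,b=int(round(u[1])),int(round(u[0]))
            if 2<=a<418 and 2<=b<558: print(k,round(x+.021,3),np.median(P[a-1:a+2,b-3:b+4,2]).round(4))
    for k in ('round','bar','square'):
        w=np.r_[T[k],.08]; cc=rot(c).T@(w-c['origin']); u=K@cc/cc[2]; a,b=int(round(u[1])),int(round(u[0]))
        if 3<=a<417 and 3<=b<557: print(k,(b,a),np.median(P[a-3:a+4,b-3:b+4,2]).round(4))
main(sys.argv[1])
E
python3 wp.py w2
```

```text
t 6.4 tcp [ 0.5623 -0.1556  0.2058] target [ 0.5563 -0.1543  0.09  ] slide cm [ 0.51  0.31 11.58]
tooly deg 108.91 zaxis [-8.e-04 -5.e-04 -1.e+00] w 9.346898627240711e-05 F [-0.39311318  0.65959525  0.29490113] q [-0.1   0.36  0.33  1.82 -0.14  0.98  2.19]
rocker -0.025 0.0899
rocker -0.019 0.0873
rocker -0.013 0.0851
rocker -0.007 0.0827
rocker -0.001 0.0802
rocker 0.005 0.0801
rocker 0.011 0.0803
rocker 0.017 0.0805
rocker 0.023 0.081
rocker 0.029 0.0609
rocker 0.035 0.0603
round (284, 195) 0.082
bar (383, 196) 0.0804
square (481, 197) 0.0822
```

View pics/w2.png

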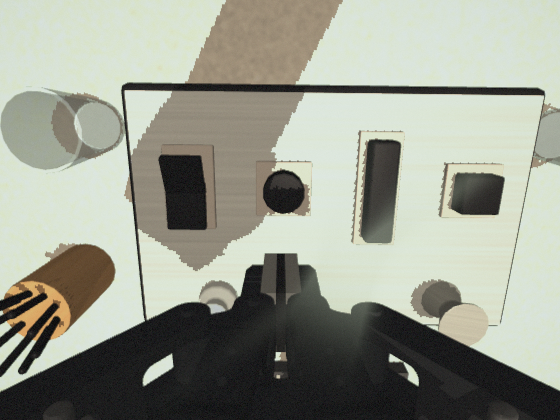

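The rocker is over: its far half is now almost level at z≈0.0805 and its near half is raised. The other keys are still up (round 0.082, bar 0.080, square 0.082). The round key is next.

Request:
{"fn": "servo_tool", "kwargs": {"series": [{"slide": [0.5,0.3,4],"rot": [0,0,0],"claw": 1},{"slide": [0,0,4],"rot": [0,0,0],"claw": 1},{"slide": [0,0,3],"rot": [0,0,0],"claw": 1},{"slide": [0,0,0],"rot": [0,0,0],"claw": 1},{"slide": [0,0,0],"rot": [0,0,0],"claw": 1}]}}

```text
clock: 7.08
tcp_pos: [0.5573, -0.154, 0.0973]
tcp_rot: [0.001, -0.165, 0.986, -0.0]
wrist_force: [0.7, -0.4, 0.0]
gripper_width: 0.0002
```

```bash
python3 go.py round 0.074
```

```text
t 7.075 tcp [ 0.5573 -0.154   0.0973] target [ 0.5563 -0.1543  0.074 ] slide cm [0.11 0.   2.33]
tooly deg 108.95 zaxis [ 1.3e-03 -4.0e-04 -1.0e+00] w 0.0002279375005282881 F [ 0.72684005 -0.36713629  0.01420602] q [-0.06  0.49  0.29  1.92 -0.2   0.75  2.24]
```

Request:
{"fn": "servo_tool", "kwargs": {"series": [{"slide": [0,0,1.2],"rot": [0,0,0],"claw": 1},{"slide": [0,0,0.4],"rot": [0,0,0],"claw": 1},{"slide": [0,0,0.4],"rot": [0,0,0],"claw": 1},{"slide": [0,0,0.4],"rot": [0,0,0],"claw": 1},{"slide": [0,0,0.2],"rot": [0,0,0],"claw": 1}]}}

```text
clock: 7.7
tcp_pos: [0.5571, -0.1535, 0.0733]
tcp_rot: [0.001, -0.165, 0.986, 0.001]
wrist_force: [-12.5, 4.4, 43.6]
gripper_width: -0.0001
```

```bash
python3 go.py round 0.074
```

```text
t 7.7 tcp [ 0.5571 -0.1535  0.0733] target [ 0.5563 -0.1543  0.074 ] slide cm [ 0.1  -0.06 -0.07]
tooly deg 108.95 zaxis [ 8.0e-04  1.4e-03 -1.0e+00] w -0.00010312898585843211 F [-12.45457939   4.3777669   43.59584153] q [-0.05  0.53  0.28  1.93 -0.21  0.71  2.26]
```

Request:
{"fn": "servo_tool", "kwargs": {"series": [{"slide": [0,0,0],"rot": [0,0,0],"claw": 1},{"slide": [0,0,-3],"rot": [0,0,0],"claw": 1},{"slide": [0,0,-5],"rot": [0,0,0],"claw": 1},{"slide": [0,3.7,-4],"rot": [0,0,0],"claw": 1},{"slide": [0,3.8,0],"rot": [0,0,0],"claw": 1}]}}

```text
clock: 8.32
tcp_pos: [0.534, -0.0825, 0.1934]
tcp_rot: [0.003, -0.164, 0.986, -0.001]
wrist_force: [0.8, 0.4, -1.2]
gripper_width: -0.0
```

Request:
{"fn": "servo_tool", "kwargs": {"series": [{"slide": [0,0,0],"rot": [0,0,0],"claw": 1},{"slide": [0,0,0],"rot": [0,0,0],"claw": 1},{"slide": [0,0,0],"rot": [0,0,0],"claw": 1},{"slide": [0,0,0],"rot": [0,0,0],"claw": 1},{"slide": [0,0,0],"rot": [0,0,0],"claw": 1}]}}

```text
clock: 8.95
tcp_pos: [0.5321, -0.0831, 0.1901]
tcp_rot: [-0.0, -0.164, 0.986, -0.0]
wrist_force: [0.4, 0.2, -0.3]
gripper_width: 0.0001
```

```bash
python3 go.py bar 0.09; python3 wp.py w3
```

```text
t 8.95 tcp [ 0.5321 -0.0831  0.1901] target [ 0.5329 -0.0831  0.09  ] slide cm [-0.07 -0.02 10.01]
tooly deg 108.92 zaxis [-3.e-04 -2.e-04 -1.e+00] w 0.00012229900629776274 F [ 0.37481327  0.17351326 -0.31540434] q [-0.22  0.31  0.32  1.94 -0.12  0.91  2.06]
rocker -0.025 0.0896
rocker -0.019 0.0877
rocker -0.013 0.0845
rocker -0.007 0.0822
rocker -0.001 0.0802
rocker 0.005 0.08
rocker 0.011 0.0806
rocker 0.017 0.0802
rocker 0.023 0.0803
rocker 0.029 0.0606
rocker 0.035 0.06
round (175, 207) 0.0743
bar (279, 208) 0.0806
square (383, 209) 0.0821
```

View pics/w3.png

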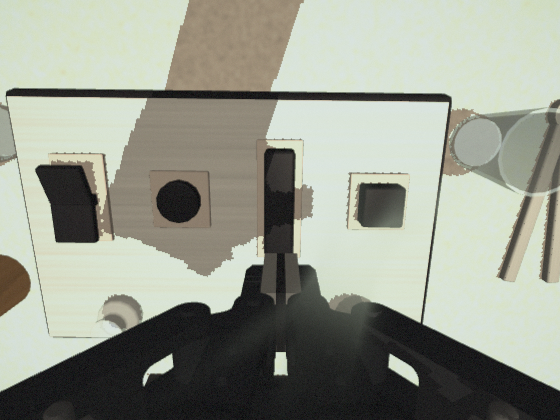

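The round key is down (0.0743) and the bar at (279,200) is under the tool. I'll press the bar next.

Request:
{"fn": "servo_tool", "kwargs": {"series": [{"slide": [0,0,4],"rot": [0,0,0],"claw": 1},{"slide": [0,0,4],"rot": [0,0,0],"claw": 1},{"slide": [0,0,1],"rot": [0,0,0],"claw": 1},{"slide": [0,0,0],"rot": [0,0,0],"claw": 1},{"slide": [0,0,0],"rot": [0,0,0],"claw": 1}]}}

```text
clock: 9.62
tcp_pos: [0.5333, -0.0828, 0.1017]
tcp_rot: [0.001, -0.165, 0.986, -0.0]
wrist_force: [-0.2, 0.2, -0.0]
gripper_width: 0.0003
```

```bash
python3 go.py bar 0.074
```

```text
t 9.625 tcp [ 0.5333 -0.0828  0.1017] target [ 0.5329 -0.0831  0.074 ] slide cm [ 0.05 -0.01  2.77]
tooly deg 108.96 zaxis [ 0.0025 -0.     -1.    ] w 0.000341029594561483 F [-0.23675795  0.16783877 -0.01090647] q [-0.19  0.43  0.28  2.01 -0.18  0.72  2.11]
```

Request:
{"fn": "servo_tool", "kwargs": {"series": [{"slide": [0,0,1.6],"rot": [0,0,0],"claw": 1},{"slide": [0,0,0.5],"rot": [0,0,0],"claw": 1},{"slide": [0,0,0.5],"rot": [0,0,0],"claw": 1},{"slide": [0,0,0.4],"rot": [0,0,0],"claw": 1},{"slide": [0,0,0],"rot": [0,0,0],"claw": 1}]}}

```text
clock: 10.25
tcp_pos: [0.5321, -0.0824, 0.0736]
tcp_rot: [0.0, -0.165, 0.986, 0.001]
wrist_force: [-13.7, 2.9, 42.3]
gripper_width: -0.0002
```

```bash
python3 go.py bar 0.074
```

```text
t 10.25 tcp [ 0.5321 -0.0824  0.0736] target [ 0.5329 -0.0831  0.074 ] slide cm [-0.05 -0.09 -0.04]
tooly deg 108.94 zaxis [-3.0e-04  2.1e-03 -1.0e+00] w -0.00022136746943759517 F [-13.66288      2.86347212  42.28029099] q [-0.17  0.48  0.27  2.02 -0.2   0.67  2.12]
```

The bar is at its stop: z = 0.0736 with 42 N, against the 6 N that holds it down. Now I'll let go.

Request:
{"fn": "servo_tool", "kwargs": {"series": [{"slide": [0,0,0],"rot": [0,0,0],"claw": 1},{"slide": [0,0,-3],"rot": [0,0,0],"claw": 1},{"slide": [0,0,-5],"rot": [0,0,0],"claw": 1},{"slide": [0,0,-5],"rot": [0,0,0],"claw": 1},{"slide": [0,0,0],"rot": [0,0,0],"claw": 1}]}}

```text
clock: 10.88
tcp_pos: [0.5348, -0.083, 0.204]
tcp_rot: [0.004, -0.165, 0.986, -0.001]
wrist_force: [-0.3, -0.1, -1.2]
gripper_width: 0.0001
```

Request:
{"fn": "servo_tool", "kwargs": {"series": [{"slide": [0,0,0],"rot": [0,0,0],"claw": 1},{"slide": [0,0,0],"rot": [0,0,0],"claw": 1},{"slide": [0,0,0],"rot": [0,0,0],"claw": 1},{"slide": [0,0,0],"rot": [0,0,0],"claw": 1},{"slide": [0,0,0],"rot": [0,0,0],"claw": 1}]}}

```text
clock: 11.5
tcp_pos: [0.532, -0.0825, 0.2]
tcp_rot: [-0.0, -0.165, 0.986, 0.0]
wrist_force: [-0.2, 0.9, 0.6]
gripper_width: -0.0001
```

```bash
python3 go.py bar 0.09; python3 wp.py w4; python3 -c "
from station import r;import cv2
p,d=r.camera('side');cv2.imwrite('pics/s4.png',p[:,:,::-1])"
```

```text
t 11.5 tcp [ 0.532  -0.0825  0.2   ] target [ 0.5329 -0.0831  0.09  ] slide cm [-0.07 -0.08 11.  ]
tooly deg 108.97 zaxis [-5.e-04 -0.e+00 -1.e+00] w -6.989280388441439e-05 F [-0.24084254  0.91506096  0.61260041] q [-0.23  0.29  0.33  1.93 -0.12  0.93  2.05]
rocker -0.025 0.0901
rocker -0.019 0.0873
rocker -0.013 0.0847
rocker -0.007 0.0823
rocker -0.001 0.0801
rocker 0.005 0.0799
rocker 0.011 0.0803
rocker 0.017 0.0806
rocker 0.023 0.0805
rocker 0.029 0.0601
rocker 0.035 0.0604
round (178, 203) 0.0746
bar (279, 204) 0.0804
square (379, 205) 0.0819
```

View pics/w4.png

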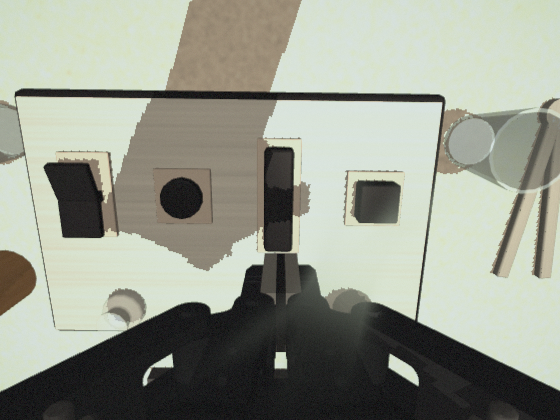

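View pics/s4.png

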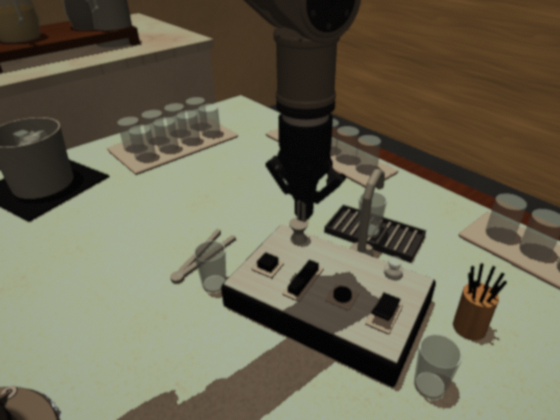

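```bash
python3 -c "
from station import r
print(r.hand_in())"
```

```text
the job is handed in; nothing more can be done
None
```

I started the rinse with closed fingers in the order you asked: far end of the rocker, then the round key, then the start bar. I let the bar go and handed the job in at about 11.6 s. The hand-in gives no verdict.

| Control | How it was pressed | Last check |
|---|---|---|
| Rocker | About 23 N, with the fingers stopped by it | Far half almost level at 80–81 mm, near half raised |
| Round key | About 44 N at z ≈ 73 mm | Top at 74–75 mm, so it stayed down |
| Start bar | About 42 N at z ≈ 74 mm | Back up at 80 mm |
| Square key | Not touched | Still up at 82 mm |

- **Surroundings:** in the last side view everything I could see stands where it was, and the arm is clear of the console at 200 mm.
- **Disagreements:** positions from the different cameras differed by 2–4 mm on the rocker and round key. They differed by more on the bar and square key, where reflections or the visible sides distorted the outline. I used the top-view positions, and the later wrist views agreed with them.
- **Reading to note:** the last round key height was 74.6 mm against the nominal 74.0 mm for fully down. I put this down to depth noise, since the force showed it was at its stop.

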